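# Load the gauging carriage and index the setting master under the dial gauge

### The job

Pull up the index plunger knob, slide the empty carriage out from under the dial gauge to its loading position and let the plunger drop fully home there. Then lift the top tray off the pile, seat every part that lies in the tray below in the carriage's nests, one to a nest, and after that pull the plunger again and index the carriage so that the setting master (the steel part without a hexagon) stands right under the gauge tip with the plunger fully home. Finish with the top tray set back squarely on the posts of the lower tray; do not knock the gauge, and leave the other things on the bench where they are.

Things in the scene. Friction and masses are not known exactly. Their poses are not given: they have to be found in the camera images.
- fixture: fixed aluminium base, 215 x 500 mm, 12 mm thick. Origin on the bench under the line of the nests, halfway along; its x axis points about away from the robot, its y axis runs along the slide. The steel index strip with four holes lies at x = -85 mm, its top 30 mm above the bench. Turned up to 0.1 rad.
- carriage (a joint): slide along the fixture's -y, m: 0 = loading position; index holes at 0, 0.120, 0.180, 0.240 (the last three bring nest1, nest2, nest3 under the tip); travel -0.006 to 0.250, friction 2 N, 1 mm play when locked. Aluminium plate 76 x 200 mm, top 50 mm above the bench, with three nests; a block on the robot's side (top 52 mm) carries the plunger. Left at 0.13 to 0.23 at the start.
- plunger (a joint): lift of the index plunger, m: 0 = fully home in a hole, about 0.008 = riding on the strip between holes, 0.014 = pulled right up. A spring presses it down with 4.5 N (6.6 N pulled up). 8 mm pin with a round end, holes 10 mm wide; released between holes it drops into the next hole the carriage slides over. At the start it rides on the strip or sits in a hole.
- knob (a point): centre of the black plunger knob, an upright cylinder 24 mm diameter, 28 mm high; 72 mm above the bench when the plunger is home. It rises with the plunger and travels with the carriage, level with nest2, 85 mm from the nest line on the fixture's -x side. Pull it straight up; held up, it also serves to slide the carriage.
- nest1 (a point): centre of the flat floor of the first nest, a round pocket 54 mm diameter and 10 mm deep, floor 40 mm above the bench; 60 mm from nest2 towards the fixture's -y. Under the gauge tip when joint carriage is 0.120.
- nest2 (a point): the same for the middle nest, level with the knob along the slide. Under the gauge tip when joint carriage is 0.180.
- nest3 (a point): the same for the nest towards the fixture's +y. Under the gauge tip when joint carriage is 0.240.
- tip (a point): lowest point of the dial gauge's downward stylus (5 mm diameter, stem 8 mm), 88 mm above the bench: 6 mm above a seated part.
- tray: lower tray of the pile, grey, screwed to the bench: 140 x 140 mm, floor 4 mm thick, low rim up to 12 mm, a square post 16 x 16 mm in each corner up to 52 mm. Origin: centre of its underside, axes along its sides. The parts stand on its floor at the start.
- cover: loose grey top tray, 140 x 140 mm, rim 14 mm high, 0.25 kg, on the lower tray's posts (underside 52 mm above the bench, 6 mm above the parts). Origin: centre of its underside. A bridge handle runs along its x axis through the middle: bar 86 mm long, 12 mm wide (y), 48 to 60 mm above its underside. There is room for it on the bench between pile and fixture.
- cover_bar (a point): middle of the top tray's handle bar, 54 mm above that tray's underside.
- master: setting master, steel: round foot 50 mm diameter, 12 mm high, lower edge bevelled from 42 mm over the first 4 mm; then at once a plain round neck 20 mm diameter up to 42 mm, top slightly domed, no hexagon. 0.16 kg. Origin: centre of the underside, z up through the neck. Grip it by the neck. Always present, in the lower tray.
- part_a: aluminium part: round foot 50 mm diameter, 12 mm high, lower edge bevelled from 42 mm over the first 4 mm; hexagonal collar 36 mm across flats up to 20 mm; round neck 20 mm diameter up to 42 mm. 0.12 kg. Origin: centre of the underside, z up through the neck. Grip it by the neck. In the lower tray, or absent (one of the two may be).
- part_b: a second part like part_a: round foot 50 mm diameter, 12 mm high, lower edge bevelled from 42 mm over the first 4 mm; hexagonal collar 36 mm across flats up to 20 mm; round neck 20 mm diameter up to 42 mm. 0.12 kg. Origin: centre of the underside, z up through the neck. Grip it by the neck. In the lower tray, or absent (one of the two may be).
- housing: loose six-sided aluminium housing, 80 mm across its flats, 22 mm high; not part of the job, leave it
- driver: loose screwdriver with a black handle, 130 mm long; not part of the job, leave it
- spanner: loose spanner, 150 mm long, 8 mm high; not part of the job, leave it
- caliper: loose steel caliper, 200 mm long, 10 mm high; not part of the job, leave it
- jar: loose jar with a white cap, 52 mm diameter, 60 mm high; not part of the job, leave it
- block_box: loose wooden gauge block case, 100 x 70 x 30 mm; not part of the job, leave it
- collar: loose steel collar lying flat, 56 mm outside, 14 mm high; not part of the job, leave it
- gauge: the dial gauge with its stylus, arm and column, fixed to the fixture; delicate. Origin on the bench under the stylus. Dial 58 mm diameter, 22 mm thick in x, centre 165 mm above the bench; arm to a 22 mm column 85 mm away on the fixture's +x side, 230 mm high.
Things that resemble listed ones, but are neither listed nor needed, are in the scene too. What is shaped like the tray but green is not meant.

How it is judged:
On the way, in this order (a step that is already met when the one before it is completed fails the run):
1. the carriage is at its loading position with the plunger fully home (value of joint each of plunger, carriage below 0.004 m and value of joint carriage above -0.004 m), for 0.2 s.
2. with the carriage locked at its loading position, every part stands seated in a nest (all of step 1 and (distance between master and nest1 below 0.0045 m or distance between master and nest2 below 0.0045 m or distance between master and nest3 below 0.0045 m) and angle between each of master, part_a, part_b's own z axis and vertical below 0.1 rad and (distance between part_a and nest1 below 0.0045 m or distance between part_a and nest2 below 0.0045 m or distance between part_a and nest3 below 0.0045 m) and (distance between part_b and nest1 below 0.0045 m or distance between part_b and nest2 below 0.0045 m or distance between part_b and nest3 below 0.0045 m)), for 0.2 s.
3. the carriage is locked with the setting master under the gauge tip (value of joint plunger below 0.004 m and horizontal distance between master and tip below 0.005 m and (distance between master and nest1 below 0.0045 m or distance between master and nest2 below 0.0045 m or distance between master and nest3 below 0.0045 m) and angle between each of master, part_a, part_b's own z axis and vertical below 0.1 rad and (distance between part_a and nest1 below 0.0045 m or distance between part_a and nest2 below 0.0045 m or distance between part_a and nest3 below 0.0045 m) and (distance between part_b and nest1 below 0.0045 m or distance between part_b and nest2 below 0.0045 m or distance between part_b and nest3 below 0.0045 m)), for 0.2 s.
At the end, for the whole second after the job is handed in: Plunger home (under 4 mm), the master within 5 mm of the tip horizontally, each part upright on a nest floor (within 4.5 mm of its centre), top tray level on the posts within 12 mm and 10 degrees of square, all at rest (all of step 3 and x of cover in the frame of tray between -0.012 and 0.012 m and y of cover in the frame of tray between -0.012 and 0.012 m and z of cover in the frame of tray between 0.049 and 0.056 m and angle between cover's own z axis and vertical below 0.06 rad and (angle between the x axis of cover and the x axis of tray, either way round below 0.17 rad or angle between the y axis of cover and the x axis of tray, either way round below 0.17 rad) and linear speed of each of master, part_a, part_b, cover below 0.02 m/s); the robot touches nothing.
It fails at once if the dial gauge is knocked (more than 8 N) (contact force between gauge and anything else above 8 N).
It fails at once if another thing on the bench is moved more than 4 cm (distance of any of housing, driver, spanner, caliper, jar, block_box, collar from where it was at the start of the episode above 0.04 m).
Of part_a, part_b only 1 to 2 are there at a start; the rules pass over those that are not, and their reading is None.
At some moment in a run one of master, part_a, part_b may be knocked a few centimetres aside while the robot is not near it.
Once in a run the grip may slacken for a moment while it holds something.
It also fails if it takes over 208 s, if anything falls off the work surface, if the arm or the gripper's body presses on something with over 40 N, if the wrist force passes 120 N, or if a joint passes its speed limit or range.

### The arm

A 7-joint arm with a two-finger parallel gripper is mounted at the origin on the work surface. World frame = base frame: x ahead of the robot, y to its left, z up, the work surface at z = 0. Lengths are in m, angles in rad, forces in N, time in s.
With the tool pointing down it reaches from about 0.4 to 0.85 m from the base axis. Payload 4.5 kg.
Tool frame: the origin (TCP) lies at the very end of the fingers, on their centre line; the grasp point (between the pads) lies 19 mm behind it; z points along the fingers, y is the line along which they close (so a half turn about z gives the same grasp; the last joint's range is limited). The gripper opens to 88 mm and grips with 3 to 60 N. Pads are 18 mm wide; open, the fingers measure 123 mm over their backs; the gripper's body (75 mm by 187 mm) begins 45 mm behind the grasp point.
Start: joints at [1.23, 0.689, -0.195, 1.565, 0.157, 0.902, -0.215], TCP at [0.229, -0.582, 0.239] pointing down, gripper open.
Joint ranges: [-3.01, 3.01], [-0.46, 2.08], [-1.47, 1.51], [0.13, 2.56], [-1, 4.14], [0.04, 2.09], [-2.66, 2.66]. Speed limits (rad/s): [2.57, 2.57, 3.14, 3.14, 3.14, 3.14, 3.14].

### API

Orientations are given as a unit quaternion [x, y, z, w].
In Python, from plant import r gives the robot as it stands. The module is installed in compiled form; this text tells all that it offers.
- The arm moves only by the tool step_arm, never from a script. Its argument "increments" is a list of rows, each a list of 2 entries, a list of its own where there are three numbers: the shift along the world's x, y, z in cm, then the turn, a rotation vector about the world's x, y, z in degrees. A call has exactly 10 rows; each row shifts and turns the commanded pose from where the row before left it; what a row does not reach is not made up. A row lasts 1/10 s, in which the tool goes at most 50 mm and 8.59 degrees, less where a joint would pass 70% of its speed; a pose out of reach is approached as far as the arm can. A call is refused whole if a number of a shift passes 5 or a number of a turn 8.59, either way. A call with a gripper value outside its range is refused whole. "fingers" is the opening, from 0 (shut) to 1 (fully open), set as the call begins (left out, the last holds). The fingers move at their own pace and stop on an object; "grip_force" is the grip in N (left out, the last holds). Time passes only in rows, so rows that do not move let the fingers close, or fill a call up. It gives the time, the measured TCP pose, the force, the opening and the grip force at its end, in the units of the state.
- r.get_state(): the state, without advancing time (a new reading comes with each control period).
- r.snapshot(name): name is "side" or "top"; returns (picture, depth): 480x640x3 uint8, red, green, blue; 480x640 float32, m along the optical axis (not along the pixel's ray), 0 where there is no reading.
- r.calibration(name): a dict with "fov_y" (degrees; the focal length in pixels is half the picture's height over the tangent of half this angle, whatever the lens; pixels are square), "cx", "cy" (the principal point, pixels), "k1" (the pictures are not rectified: a ray, as slopes to the right and down, at radius r is drawn at 1 + k1 r^2 times it, then the intrinsics apply), "R" (3x3) and "t" (3): a world point X has camera coordinates R X + t. Camera axes: x right, y down, z forward; pixel columns grow to the right and rows downward; lengths in m; the calibration is good to about 2 mm. A picture is of the moment at which its call begins. calibration takes no time and is no camera call.
- r.finish_job(): hands the job in; it is judged then, once.
The state is a dict: "clock": time; "q": joint angles; "qd": joint speeds; "joint_torque": joint torques, N m; "tool_pos": TCP position; "eef_rot": TCP orientation; "contact_force": force on the tool from outside, world axes, zero at the start; "moment": the same for the moment, N m; "opening": opening from 0.0 (shut) to 1.0 (fully open); "finger_force": force on a finger pad.
Only numpy, scipy, OpenCV 4.12 (cv2) and the standard library are available. Lean on these libraries where they do the work, as an engineer would, in place of code of your own. Each camera call takes 0.05 s, during which the arm holds its last target. There are 200 camera calls.

## Working session

There is one attempt and no reset: what is moved stays moved. The work goes in short steps, Python scripts to look and compute and a tool call to move; the robot and the scene stay as the last step left them, time stands still between calls to the robot, and variables do not carry over. Pictures are saved under pics/ and viewed, at most 14 in all, crops included, and the job is handed in when it is done.

Besides the shell and the picture viewer there is one more tool, called after "Call:" as name(argument=value, ...), one argument or row to a line, values as JSON. step_arm: Moves the arm, as the interface text tells. Its arguments: {"type":"object","properties":{"increments":{"type":"array","items":{"type":"array"}},"fingers":{"type":"number"},"grip_force":{"type":"number"}},"required":["increments"]}

```bash
mkdir -p pics; cat > h.py <<'E'
import numpy as np, cv2
from plant import r
def cal(n):
    c=r.calibration(n); f=240/np.tan(np.radians(c['fov_y'])/2)
    return c,f,np.array(c['R']),np.array(c['t'])
def snap(n,f=None):
    p,d=r.snapshot(n)
    if f: cv2.imwrite('pics/'+f+'.png',p[:,:,::-1])
    np.savez('last_'+n,p=p,d=d)
    return p,d
def ray(n,u,v):
    c,f,R,t=cal(n)
    x=(np.asarray(u,float)-c['cx'])/f;y=(np.asarray(v,float)-c['cy'])/f
    a,b=x.copy(),y.copy()
    for _ in range(20):
        k=1+c['k1']*(a*a+b*b);a,b=x/k,y/k
    return np.stack([a,b,np.ones_like(a)],-1)
def px2w(n,u,v,d):  # with depth
    c,f,R,t=cal(n); return (ray(n,u,v)*np.asarray(d)[...,None]-t)@R
def atz(n,u,v,z):
    c,f,R,t=cal(n); o=-R.T@t; w=ray(n,u,v)@R
    return o+w*((z-o[2])/w[...,2])[...,None]
def w2px(n,X):
    c,f,R,t=cal(n); p=np.atleast_2d(X)@R.T+t; a=p[:,:2]/p[:,2:]
    k=1+c['k1']*(a**2).sum(1,keepdims=True); return a*k*f+[c['cx'],c['cy']]
def cloud(n,d):
    v,u=np.mgrid[0:480,0:640]; return px2w(n,u,v,d)
E
python3 - <<'E'
from h import *
for n in('top','side'):
    snap(n,n+'0'); c,f,R,t=cal(n); print(n,c['fov_y'],c['cx'],c['cy'],c['k1'],-R.T@t,R[2])
print(r.get_state())
E
```

```text
top 48.835023364359174 320.0538948640398 249.40988608233775 -0.08286577007654698 [0.46272527 0.11447271 1.38502635] [ 0.06726114 -0.01795546 -0.99757383]
side 57.862141348315205 320.4982699944374 237.28018168597688 0.026277666179072227 [ 0.47666451 -0.56303896  0.76909863] [ 0.05189665  0.69025899 -0.72169887]
{'clock': 0.1, 'q': array([ 1.22975401,  0.68991266, -0.194529  ,  1.56619402,  0.15729109,
        0.90249584, -0.21512649]), 'qd': array([ 0.0003079 , -0.001394  , -0.00053834, -0.00309981, -0.0004601 ,
        0.00062478,  0.00131899]), 'joint_torque': array([-3.23367974e-03, -5.28495741e+01, -1.27162144e+00, -1.53835326e+01,
       -5.25339448e-02,  2.00890863e-03,  2.08298479e-05]), 'tool_pos': array([ 0.2285962 , -0.58110835,  0.23799489]), 'eef_rot': array([ 9.82483443e-01,  1.86348136e-01, -2.00726931e-04, -7.84669291e-04]), 'contact_force': array([ 0.36087473, -0.24367444,  0.13854024]), 'moment': array([ 0.00381505, -0.04102057, -0.02171462]), 'finger_force': 0.0, 'opening': 1.0009725400898766}
```

View pics/top0.png

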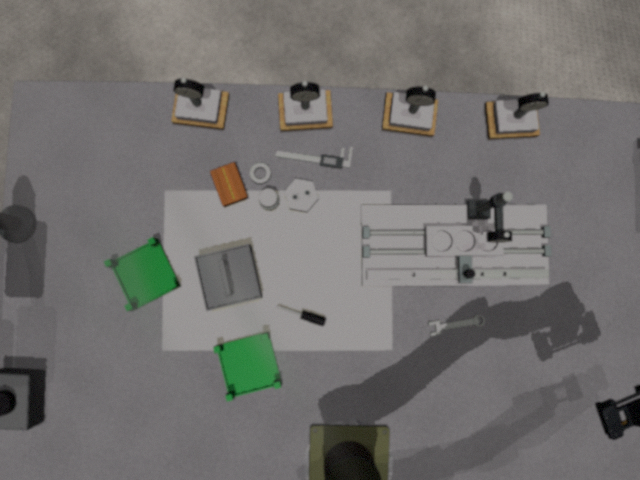

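View pics/side0.png

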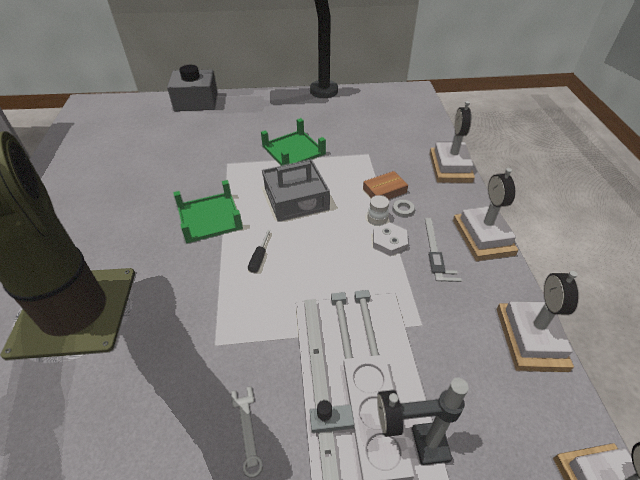

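```bash
python3 - <<'E'
from h import *
T=np.load('last_top.npz')
for nm,u,v,z in [('fixTL',361,205,.012),('fixTR',548,206,.012),('fixBL',361,285,.012),('fixBR',549,285,.012),('hole',414,274,.03),('hole',505,274,.03),('knob',470,273,.09),('n3',443,240,.05),('carrTL',425,223,.05),('carrBL',425,255,.05)]:
    print(nm,atz('top',u,v,z).round(4))
for n in('top','side'):
    L=np.load(f'last_{n}.npz'); C=cloud(n,L['d']); ok=L['d']>0
    # cover bar
    X=C[ok]; 
    m=(abs(X[:,0]-.42)<.12)&(abs(X[:,1]-.33)<.12)&(X[:,2]>.095)&(X[:,2]<.13)
    B=X[m]; 
    if len(B): print(n,'bar',len(B),cv2.minAreaRect((B[:,:2]*1000).astype(np.float32)),np.percentile(B[:,2],[10,50,95]))
    m=(abs(X[:,0]-.42)<.12)&(abs(X[:,1]-.33)<.12)&(X[:,2]>.045)&(X[:,2]<.13)
    B=X[m]; print('cov',len(B),cv2.minAreaRect((B[:,:2]*1000).astype(np.float32)))
    k=atz('top',470.,273.,.09)
    m=(np.hypot(X[:,0]-k[0],X[:,1]-k[1])<.03)&(X[:,2]>.06)&(X[:,2]<.12)
    B=X[m]; 
    if len(B): print(n,'knob',len(B),B.mean(0),np.median(B,0),B.min(0),B.max(0))
    m=(abs(X[:,0]-k[0]-.09)<.09)&(abs(X[:,1]-k[1])<.2)&(X[:,2]>.13)&(X[:,2]<.2)
    B=X[m]; print(n,'dial',len(B),B.mean(0),B.min(0),B.max(0))
def crop(n,x,y,w,h,s,f):
    p=np.load(f'last_{n}.npz')['p'][y:y+h,x:x+w,::-1]; cv2.imwrite('pics/'+f,cv2.resize(p,None,fx=s,fy=s,interpolation=cv2.INTER_CUBIC))
crop('top',350,180,210,120,3.8,'c1.png')
E
```

```text
fixTL [ 0.6753 -0.0144  0.012 ]
fixTR [ 0.6903 -0.519   0.012 ]
fixBL [ 0.4658 -0.0192  0.012 ]
fixBR [ 0.4786 -0.5214  0.012 ]
hole [ 0.4978 -0.1538  0.03  ]
hole [ 0.5042 -0.3938  0.03  ]
knob [ 0.5025 -0.2822  0.09  ]
n3 [ 0.5862 -0.2233  0.05  ]
carrTL [ 0.6284 -0.1761  0.05  ]
carrBL [ 0.5464 -0.1773  0.05  ]
top bar 198 ((475.7718811035156, 319.8556823730469), (85.51509857177734, 12.429981231689453), 14.88852310180664) [0.10830698 0.11268118 0.11669484]
cov 3114 ((420.2620544433594, 338.260498046875), (238.68019104003906, 206.6048583984375), 11.324164390563965)
top knob 93 [ 0.50105617 -0.27988922  0.08922066] [ 0.50005105 -0.2798417   0.09273849] [ 0.49001539 -0.2927001   0.06001078] [ 0.52859378 -0.26569405  0.09968229]
top dial 624 [ 0.61972877 -0.32025155  0.17819992] [ 0.57573401 -0.35130873  0.13215206] [ 0.68166687 -0.29766308  0.19986411]
side bar 224 ((476.2160949707031, 318.01385498046875), (85.85366821289062, 17.68446922302246), 13.20284652709961) [0.10136272 0.10962747 0.11350985]
cov 2072 ((418.80767822265625, 335.5713195800781), (241.96533203125, 205.93055725097656), 13.822187423706055)
side knob 275 [ 0.50159795 -0.28687401  0.08964626] [ 0.50136316 -0.28811663  0.09317942] [ 0.49057373 -0.29657167  0.06589493] [ 0.51307435 -0.27233146  0.09711802]
side dial 2034 [ 0.61876241 -0.33364392  0.17702483] [ 0.57470662 -0.35785062  0.13002626] [ 0.68225071 -0.29939699  0.19994816]
```

View pics/c1.png

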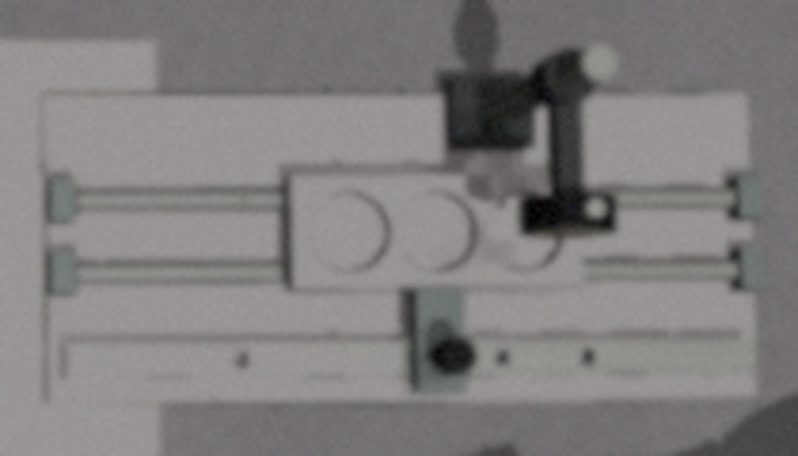

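Call:
step_arm(
  increments=[
    [[2.7,3,0],[0,0,-2]],
    [[2.7,3,0],[0,0,-2]],
    [[2.7,3,0],[0,0,-2]],
    [[2.7,3,0],[0,0,-2]],
    [[2.7,3,0],[0,0,-2]],
    [[2.7,3,0],[0,0,-2]],
    [[2.7,3,0],[0,0,-2]],
    [[2.7,3,0],[0,0,-2]],
    [[2.7,3,0],[0,0,-2]],
    [[2.7,3,0],[0,0,-2]],
  ],
  fingers=1,
)

```text
clock: 1.1
tool_pos: [0.4995, -0.2801, 0.2384]
eef_rot: [1.0, 0.012, -0.0, -0.0]
contact_force: [-0.2, -0.2, 0.2]
opening: 0.997
finger_force: 0.0
```

Call:
step_arm(
  increments=[
    [[0.2,-0.3,-2.4],[0,0,0]],
    [[0,0,-2.4],[0,0,0]],
    [[0,0,-2.4],[0,0,0]],
    [[0,0,-2.4],[0,0,0]],
    [[0,0,-2.4],[0,0,0]],
    [[0,0,-2.4],[0,0,0]],
    [[0,0,-1.6],[0,0,0]],
    [[0,0,-1],[0,0,0]],
    [[0,0,-0.7],[0,0,0]],
    [[0,0,0],[0,0,0]],
  ],
)

```text
clock: 2.1
tool_pos: [0.5006, -0.2844, 0.0612]
eef_rot: [1.0, 0.013, -0.0, -0.0]
contact_force: [0.1, 0.1, -0.7]
opening: 0.995
finger_force: 0.0
```

Call:
step_arm(
  increments=[
    [[0,0,0],[0,0,0]],
    [[0,0,0],[0,0,0]],
    [[0,0,0],[0,0,0]],
    [[0,0,0],[0,0,0]],
    [[0,0,0],[0,0,0]],
    [[0,0,0],[0,0,0]],
    [[0,0,0],[0,0,0]],
    [[0,0,0],[0,0,0]],
    [[0,0,0],[0,0,0]],
    [[0,0,0],[0,0,0]],
  ],
  fingers=0,
  grip_force=30,
)

```text
clock: 3.1
tool_pos: [0.5008, -0.2841, 0.0617]
eef_rot: [1.0, 0.013, -0.0, -0.0]
contact_force: [0.3, 1.8, 0.7]
opening: 0.26
finger_force: 30.0
```

Call:
step_arm(
  increments=[
    [[0,0,0.3],[0,0,0]],
    [[0,0,0.2],[0,0,0]],
    [[0,0.7,0],[0,0,0]],
    [[-0.05,1.6,0],[0,0,0]],
    [[-0.05,1.9,0],[0,0,0]],
    [[-0.05,1.9,0],[0,0,0]],
    [[-0.05,1.9,0],[0,0,0]],
    [[-0.05,1.9,0],[0,0,0]],
    [[-0.05,1.5,0],[0,0,0]],
    [[0,0.4,0],[0,0,0]],
  ],
)

```text
clock: 4.1
tool_pos: [0.4966, -0.1642, 0.0665]
eef_rot: [1.0, 0.014, -0.001, -0.001]
contact_force: [-1.9, -3.0, -7.0]
opening: 0.263
finger_force: 30.0
```

Call:
step_arm(
  increments=[
    [[0,0,0],[0,0,0]],
    [[0,0,0],[0,0,0]],
    [[0,0,0],[0,0,0]],
    [[0,0,0],[0,0,0]],
    [[0,0,0],[0,0,0]],
    [[0,0,0],[0,0,0]],
    [[0,0,0],[0,0,0]],
    [[0,0,0],[0,0,0]],
    [[0,0,0],[0,0,0]],
    [[0,0,0],[0,0,0]],
  ],
  fingers=0.36,
)

```text
clock: 5.1
tool_pos: [0.4978, -0.1666, 0.0667]
eef_rot: [1.0, 0.013, -0.0, 0.0]
contact_force: [-0.2, 0.5, 0.3]
opening: 0.359
finger_force: 0.0
```

```bash
python3 - <<'E'
from h import *
p,d=snap('side'); C=cloud('side',d)
cv2.imwrite('pics/s1.png',cv2.resize(p[280:480,230:480,::-1],None,fx=3,fy=3,interpolation=cv2.INTER_CUBIC))
E
```

```text
(no output)
```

View pics/s1.png

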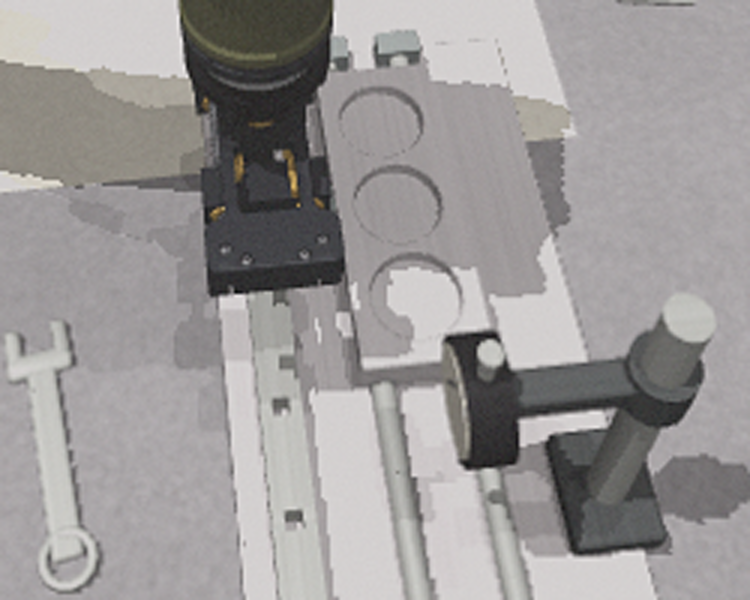

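Call:
step_arm(
  increments=[
    [[0,0.2,-0.2],[0,0,0]],
    [[0,0.2,-0.2],[0,0,0]],
    [[0,0.2,0],[0,0,0]],
    [[0,0.15,0],[0,0,0]],
    [[0,0.15,0],[0,0,0]],
    [[0,0.15,0],[0,0,0]],
    [[0,0.15,0],[0,0,0]],
    [[0,0.15,0],[0,0,0]],
    [[0,0,0],[0,0,0]],
    [[0,0,0],[0,0,0]],
  ],
)

```text
clock: 6.15
tool_pos: [0.4979, -0.1522, 0.0628]
eef_rot: [1.0, 0.013, -0.0, -0.0]
contact_force: [-0.9, -0.6, -1.0]
opening: 0.357
finger_force: 0.4
```

Call:
step_arm(
  increments=[
    [[0,0.1,0],[0,0,0]],
    [[0,0.1,0],[0,0,0]],
    [[0,0.1,0],[0,0,0]],
    [[0,0,0],[0,0,0]],
    [[0,0,0],[0,0,0]],
    [[0,0,0],[0,0,0]],
    [[0,0,0],[0,0,0]],
    [[0,0,0],[0,0,0]],
    [[0,0,0],[0,0,0]],
    [[0,0,0],[0,0,0]],
  ],
)

```text
clock: 7.15
tool_pos: [0.4978, -0.1501, 0.0628]
eef_rot: [1.0, 0.013, 0.0, 0.0]
contact_force: [-0.1, -0.4, -0.2]
opening: 0.36
finger_force: 0.0
```

Call:
step_arm(
  increments=[
    [[0,0.05,0],[0,0,0]],
    [[0,0.05,0],[0,0,0]],
    [[0,0.05,0],[0,0,0]],
    [[0,0.05,0],[0,0,0]],
    [[0,0.05,0],[0,0,0]],
    [[0,0.05,0],[0,0,0]],
    [[0,0,0],[0,0,0]],
    [[0,0,0],[0,0,0]],
    [[0,0,0],[0,0,0]],
    [[0,0,0],[0,0,0]],
  ],
)

```text
clock: 8.15
tool_pos: [0.4978, -0.1472, 0.0628]
eef_rot: [1.0, 0.013, -0.0, 0.0]
contact_force: [0.8, -3.3, -0.5]
opening: 0.36
finger_force: 1.0
```

Call:
step_arm(
  increments=[
    [[0,0.05,0],[0,0,0]],
    [[0,0.05,0],[0,0,0]],
    [[0,0.05,0],[0,0,0]],
    [[0,0.05,0],[0,0,0]],
    [[0,0,0],[0,0,0]],
    [[0,0,0],[0,0,0]],
    [[0,0,0],[0,0,0]],
    [[0,0,0],[0,0,0]],
    [[0,0,0],[0,0,0]],
    [[0,0,0],[0,0,0]],
  ],
)

```text
clock: 9.15
tool_pos: [0.4977, -0.1458, 0.0627]
eef_rot: [1.0, 0.013, 0.0, 0.0]
contact_force: [-0.3, -4.6, -0.7]
opening: 0.36
finger_force: 2.6
```

Call:
step_arm(
  increments=[
    [[0,-0.35,0],[0,0,0]],
    [[0,0,1],[0,0,0]],
    [[0,0,3],[0,0,0]],
    [[0,0,4],[0,0,0]],
    [[0,0,4],[0,0,0]],
    [[-1,0,4],[0,0,0]],
    [[-3,4,0],[0,0,0]],
    [[-3,4,0],[0,0,0]],
    [[-3,4,0],[0,0,0]],
    [[-3,3,0],[0,0,0]],
  ],
)

```text
clock: 10.15
tool_pos: [0.3663, 0.0043, 0.2235]
eef_rot: [1.0, 0.015, 0.0, -0.001]
contact_force: [0.5, 0.2, 0.1]
opening: 0.362
finger_force: 0.0
```

```bash
python3 - <<'E'
from h import *
k0=np.array([.497,-.153])
for n in('top','side'):
    p,d=snap(n,n+'2'); C=cloud(n,d); X=C[d>0]
    m=(np.hypot(X[:,0]-k0[0],X[:,1]-k0[1])<.022)&(X[:,2]>.06)&(X[:,2]<.12)
    B=X[m]; 
    if len(B):
        zt=np.percentile(B[:,2],[50,80,95]); Q=B[B[:,2]>zt[1]-.008]; print(n,len(B),zt,Q[:,:2].min(0),Q[:,:2].max(0),np.median(Q,0))
    m=(abs(X[:,0]-.585)<.03)&(abs(X[:,1]+.153)<.12)&(abs(X[:,2]-.05)<.012); Q=X[m]; print('carr',np.percentile(Q[:,2],[10,50,90]))
cv2.imwrite('pics/s2.png',cv2.resize(p[260:400,240:470,::-1],None,fx=3.4,fy=3.4,interpolation=cv2.INTER_CUBIC))
E
```

```text
top 88 [0.08584126 0.08795728 0.09094277] [ 0.48644825 -0.16042909] [ 0.50650519 -0.13754277] [ 0.49653148 -0.14771246  0.08642159]
carr [0.03943922 0.04571569 0.05325425]
side 207 [0.08454302 0.08638371 0.08772886] [ 0.48592889 -0.16267274] [ 0.50796787 -0.14038545] [ 0.49714143 -0.15297015  0.08571175]
carr [0.03963934 0.04343072 0.05149298]
```

View pics/s2.png

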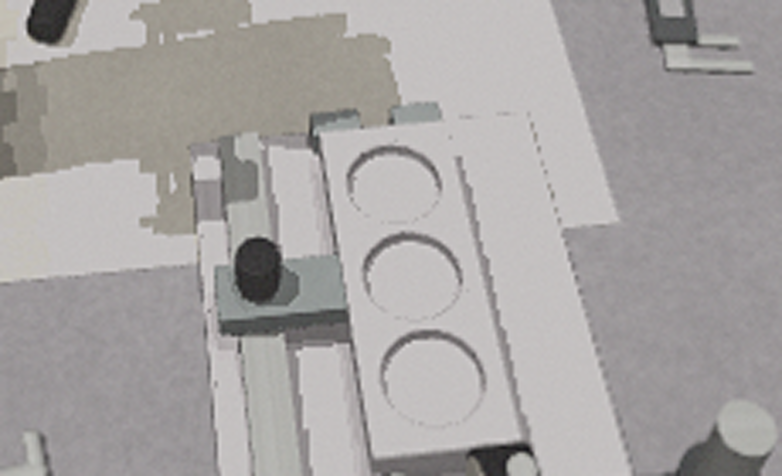

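Call:
step_arm(
  increments=[
    [[1.1,3.15,0],[0,0,1.25]],
    [[1.1,3.15,0],[0,0,1.25]],
    [[1.1,3.15,0],[0,0,1.25]],
    [[1.1,3.15,0],[0,0,1.25]],
    [[1.1,3.15,0],[0,0,1.25]],
    [[1.1,3.15,0],[0,0,1.25]],
    [[1.1,3.15,0],[0,0,1.25]],
    [[1.1,3.15,0],[0,0,1.25]],
    [[1.1,3.15,0],[0,0,1.25]],
    [[1.1,3.15,0],[0,0,1.25]],
  ],
  fingers=0.8,
)

```text
clock: 11.25
tool_pos: [0.4782, 0.318, 0.2233]
eef_rot: [0.992, 0.122, 0.0, -0.0]
contact_force: [0.7, -0.0, -0.9]
opening: 0.797
finger_force: 0.0
```

```bash
python3 - <<'E'
from h import *
for nm,u,v in [('n3',394,184),('n2',412,277),('n1',433,379)]:
    print(nm,atz('side',u/3.4+240,v/3.4+260,.05).round(4))
k=np.array([.497,-.150]);x=np.array([.9996,.0267]);y=np.array([-.0267,.9996])
for i in(-1,0,1): print(k+.085*x+.06*i*y)
for nm,u,v,z in [('drvtop',278,305,.01),('drv',325,318,.02),('hous',293,212,.02),('hous2',318,195,.02),('jar',275,208,.03)]: print(nm,atz('top',u,v,z).round(3))
# lower tray & cover from top image 
T=np.load('last_top.npz');p=T['p'];d=T['d'];C=cloud('top',d)
m=(abs(C[...,0]-.476)<.13)&(abs(C[...,1]-.318)<.13)&(C[...,2]>.05)&(C[...,2]<.075)
B=C[m];B=B[np.hypot(B[:,0]-.476,B[:,1]-.318)<.105];print(cv2.minAreaRect((B[:,:2]*1000).astype(np.float32)),len(B))
S=np.load('last_side.npz');C=cloud('side',S['d']);X=C[S['d']>0]
m=(abs(X[:,0]-.476)<.06)&(abs(X[:,1]-.318)<.03)&(X[:,2]>.1)&(X[:,2]<.125);B=X[m];print('side',cv2.minAreaRect((B[:,:2]*1000).astype(np.float32)))
C=cloud('top',d);X=C[d>0]
m=(abs(X[:,0]-.476)<.06)&(abs(X[:,1]-.318)<.03)&(X[:,2]>.1)&(X[:,2]<.125);B=X[m];print('top',cv2.minAreaRect((B[:,:2]*1000).astype(np.float32)))
E
```

```text
n3 [ 0.5811 -0.0889  0.05  ]
n2 [ 0.5828 -0.1495  0.05  ]
n1 [ 0.5851 -0.2093  0.05  ]
[ 0.583568  -0.2077065]
[ 0.581966  -0.1477305]
[ 0.580364  -0.0877545]
drvtop [0.408 0.194 0.01 ]
drv [0.379 0.072 0.02 ]
hous [0.65  0.163 0.02 ]
hous2 [0.697 0.099 0.02 ]
jar [0.658 0.209 0.03 ]
((476.2624816894531, 320.6311950683594), (141.8575439453125, 142.3044891357422), 15.01900577545166) 2998
side ((476.4612121582031, 317.9554748535156), (85.18983459472656, 15.145416259765625), 15.802128791809082)
top ((475.5794372558594, 319.7234802246094), (85.47103881835938, 13.113219261169434), 15.494000434875488)
```

Call:
step_arm(
  increments=[
    [[-0.2,0.1,-2],[0,0,1]],
    [[0,0,-2],[0,0,0]],
    [[0,0,-2],[0,0,0]],
    [[0,0,-2],[0,0,0]],
    [[0,0,-2],[0,0,0]],
    [[0,0,-1.6],[0,0,0]],
    [[0,0,-1.2],[0,0,0]],
    [[0,0,-0.8],[0,0,0]],
    [[0,0,0],[0,0,0]],
    [[0,0,0],[0,0,0]],
  ],
)

```text
clock: 12.25
tool_pos: [0.4762, 0.3176, 0.0872]
eef_rot: [0.991, 0.13, 0.0, -0.0]
contact_force: [-0.1, -0.5, 1.0]
opening: 0.8
finger_force: 0.0
```

Call:
step_arm(
  increments=[
    [[0,0,0],[0,0,0]],
    [[0,0,0],[0,0,0]],
    [[0,0,0],[0,0,0]],
    [[0,0,0],[0,0,0]],
    [[0,0,0],[0,0,0]],
    [[0,0,0],[0,0,0]],
    [[0,0,0],[0,0,0]],
    [[0,0,0],[0,0,0]],
    [[0,0,0],[0,0,0]],
    [[0,0,0],[0,0,0]],
  ],
  fingers=0,
  grip_force=40,
)

```text
clock: 13.25
tool_pos: [0.4758, 0.3178, 0.0867]
eef_rot: [0.991, 0.13, 0.0, -0.0]
contact_force: [-0.0, 2.0, -0.3]
opening: 0.127
finger_force: 40.0
```

Call:
step_arm(
  increments=[
    [[0,0,0.5],[0,0,0]],
    [[0,0,1.5],[0,0,0]],
    [[0,0,2],[0,0,0]],
    [[0,0,2],[0,0,0]],
    [[0.8,-2.6,1],[0,0,-2.5]],
    [[1.2,-3.7,0],[0,0,-2.5]],
    [[1.2,-3.9,0],[0,0,-2.5]],
    [[1.2,-3.9,0],[0,0,-2.5]],
    [[1.2,-3.9,0],[0,0,-2.5]],
    [[0.8,-2.8,0],[0,0,-2.5]],
  ],
)

```text
clock: 14.25
tool_pos: [0.54, 0.105, 0.1567]
eef_rot: [1.0, -0.003, -0.0, 0.001]
contact_force: [0.9, -0.0, -2.6]
opening: 0.127
finger_force: 40.0
```

Call:
step_arm(
  increments=[
    [[0,0,-1],[0,0,0]],
    [[0,0,-2],[0,0,0]],
    [[0,0,-2],[0,0,0]],
    [[0,0,-2],[0,0,0]],
    [[0,0,-2],[0,0,0]],
    [[0,0,-1.6],[0,0,0]],
    [[0,0,-0.8],[0,0,0]],
    [[0,0,-0.5],[0,0,0]],
    [[0,0,-0.2],[0,0,0]],
    [[0,0,0],[0,0,0]],
  ],
)

```text
clock: 15.25
tool_pos: [0.5401, 0.1095, 0.036]
eef_rot: [1.0, -0.0, 0.0, -0.0]
contact_force: [0.5, 0.2, -3.3]
opening: 0.126
finger_force: 40.0
```

Call:
step_arm(
  increments=[
    [[0,0,-0.15],[0,0,0]],
    [[0,0,0],[0,0,0]],
    [[0,0,0],[0,0,0]],
    [[0,0,0],[0,0,0]],
    [[0,0,0],[0,0,0]],
    [[0,0,0],[0,0,0]],
    [[0,0,0],[0,0,0]],
    [[0,0,0],[0,0,0]],
    [[0,0,0],[0,0,0]],
    [[0,0,0],[0,0,0]],
  ],
)

```text
clock: 16.25
tool_pos: [0.5403, 0.1095, 0.0347]
eef_rot: [1.0, -0.0, 0.001, -0.0]
contact_force: [-0.4, -0.6, 4.8]
opening: 0.131
finger_force: 40.0
```

Call:
step_arm(
  increments=[
    [[0,0,0],[0,0,0]],
    [[0,0,0],[0,0,0]],
    [[0,0,0],[0,0,0]],
    [[0,0,0],[0,0,0]],
    [[0,0,2],[0,0,0]],
    [[0,0,4],[0,0,0]],
    [[0,0,5],[0,0,0]],
    [[-2,-3,4],[0,0,0]],
    [[-3,-4,0],[0,0,0]],
    [[-3,-4,0],[0,0,0]],
  ],
  fingers=0.5,
)

```text
clock: 17.25
tool_pos: [0.4613, 0.0008, 0.1826]
eef_rot: [1.0, 0.001, 0.002, -0.0]
contact_force: [-0.3, -0.5, -0.5]
opening: 0.499
finger_force: 0.0
```

```bash
python3 - <<'E'
from h import *
p,d=snap('top','top3'); q,e=snap('side','side3')
a=cv2.resize(p[215:335,170:290,::-1],(400,400),interpolation=cv2.INTER_CUBIC);b=cv2.resize(q[140:260,225:345,::-1],(400,400),interpolation=cv2.INTER_CUBIC)
cv2.imwrite('pics/t3.png',np.hstack([a,b]))
C=cloud('top',d);X=C[d>0]
B=X[(abs(X[:,0]-.54)<.06)&(abs(X[:,1]-.11)<.03)&(X[:,2]>.045)&(X[:,2]<.08)];print('bar',cv2.minAreaRect((B[:,:2]*1000).astype(np.float32)),np.median(B[:,2]))
from scipy.cluster.hierarchy import fcluster,linkage
for n,dd in(('top',d),('side',e)):
    C=cloud(n,dd);X=C[dd>0]
    dl=(X[:,:2]-[.476,.319]); c,s=np.cos(np.radians(15)),np.sin(np.radians(15)); l=np.c_[dl[:,0]*c+dl[:,1]*s,-dl[:,0]*s+dl[:,1]*c]
    m=(abs(l)<.07).all(1)&~((abs(l)>.05).all(1))&(X[:,2]>.036)&(X[:,2]<.06)
    B=X[m]; f=fcluster(linkage(B[:,:2],'single'),.006,'distance')
    for i in set(f):
        Q=B[f==i]
        if len(Q)>8: print(n,len(Q),Q.mean(0).round(4),((Q.min(0)+Q.max(0))/2).round(4),np.ptp(Q,0).round(3))
E
```

```text
bar ((541.1771240234375, 108.73353576660156), (11.825614929199219, 83.39288330078125), 89.49555206298828) 0.06112200799423585
top 48 [0.5039 0.2904 0.0469] [0.5036 0.2904 0.0474] [0.018 0.019 0.014]
top 50 [0.441  0.3137 0.046 ] [0.4411 0.3138 0.046 ] [0.015 0.018 0.012]
top 53 [0.4859 0.355  0.0449] [0.4865 0.3554 0.044 ] [0.018 0.02  0.016]
side 54 [0.5052 0.2873 0.0436] [0.5052 0.2901 0.0428] [0.019 0.022 0.013]
```

View pics/t3.png

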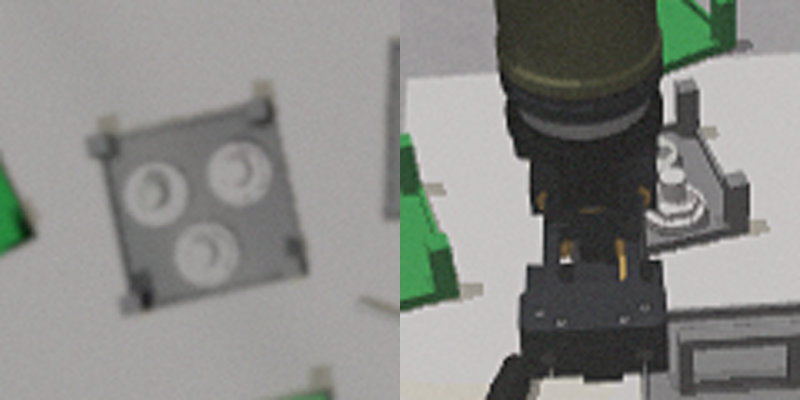

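Call:
step_arm(
  increments=[
    [[0.43,2.89,0],[0,0,1.5]],
    [[0.43,2.89,0],[0,0,1.5]],
    [[0.43,2.89,0],[0,0,1.5]],
    [[0.43,2.89,0],[0,0,1.5]],
    [[0.43,2.89,0],[0,0,1.5]],
    [[0.43,2.89,0],[0,0,1.5]],
    [[0.43,2.89,0],[0,0,1.5]],
    [[0.43,2.89,0],[0,0,1.5]],
    [[0.43,2.89,0],[0,0,1.5]],
    [[0.43,2.89,0],[0,0,1.5]],
  ],
)

```text
clock: 18.35
tool_pos: [0.5041, 0.2921, 0.1811]
eef_rot: [0.991, 0.131, -0.0, 0.0]
contact_force: [-0.5, 0.3, 0.5]
opening: 0.502
finger_force: 0.0
```

Call:
step_arm(
  increments=[
    [[0,0,-1.5],[0,0,0]],
    [[0,0,-2],[0,0,0]],
    [[0,0,-2.5],[0,0,0]],
    [[0,0,-2.5],[0,0,0]],
    [[0,0,-2.5],[0,0,0]],
    [[0,0,-2],[0,0,0]],
    [[0,0,-1.4],[0,0,0]],
    [[0,0,-0.8],[0,0,0]],
    [[0,0,-0.3],[0,0,0]],
    [[0,0,0],[0,0,0]],
  ],
)

```text
clock: 19.35
tool_pos: [0.5044, 0.2907, 0.0265]
eef_rot: [0.991, 0.13, 0.0, -0.0]
contact_force: [0.2, 0.2, 0.2]
opening: 0.493
finger_force: 0.0
```

Call:
step_arm(
  increments=[
    [[0,0,0],[0,0,0]],
    [[0,0,0],[0,0,0]],
    [[0,0,0],[0,0,0]],
    [[0,0,0],[0,0,0]],
    [[0,0,0],[0,0,0]],
    [[0,0,0],[0,0,0]],
    [[0,0,0],[0,0,0]],
    [[0,0,0],[0,0,0]],
    [[0,0,0],[0,0,0]],
    [[0,0,0],[0,0,0]],
  ],
  fingers=0,
)

```text
clock: 20.35
tool_pos: [0.5046, 0.2907, 0.0269]
eef_rot: [0.991, 0.13, 0.0, -0.0]
contact_force: [0.0, -1.0, 5.5]
opening: 0.214
finger_force: 40.0
```

Call:
step_arm(
  increments=[
    [[0,0,1],[0,0,0]],
    [[0,0,2.5],[0,0,0]],
    [[0,0,3],[0,0,0]],
    [[0,0,3],[0,0,0]],
    [[0.5,-2.5,2],[0,0,-1.5]],
    [[0.9,-4.5,0],[0,0,-2]],
    [[0.9,-4.5,0],[0,0,-2]],
    [[0.9,-4.5,0],[0,0,-2]],
    [[0.9,-4.5,0],[0,0,-2]],
    [[0.9,-4.5,0],[0,0,-2]],
  ],
)

```text
clock: 21.35
tool_pos: [0.5541, 0.0387, 0.1417]
eef_rot: [1.0, 0.03, -0.0, 0.0]
contact_force: [1.3, 0.2, -0.9]
opening: 0.213
finger_force: 40.0
```

```bash
python3 - <<'E'
from h import *
q,e=snap('side','side4'); print(r.get_state()['tool_pos'],r.get_state()['opening'])
cv2.imwrite('pics/t4.png',cv2.resize(q[140:260,205:365,::-1],(800,600),interpolation=cv2.INTER_CUBIC))
E
```

```text
[0.55563331 0.02674945 0.14191041] 0.21372863338312867
```

View pics/t4.png

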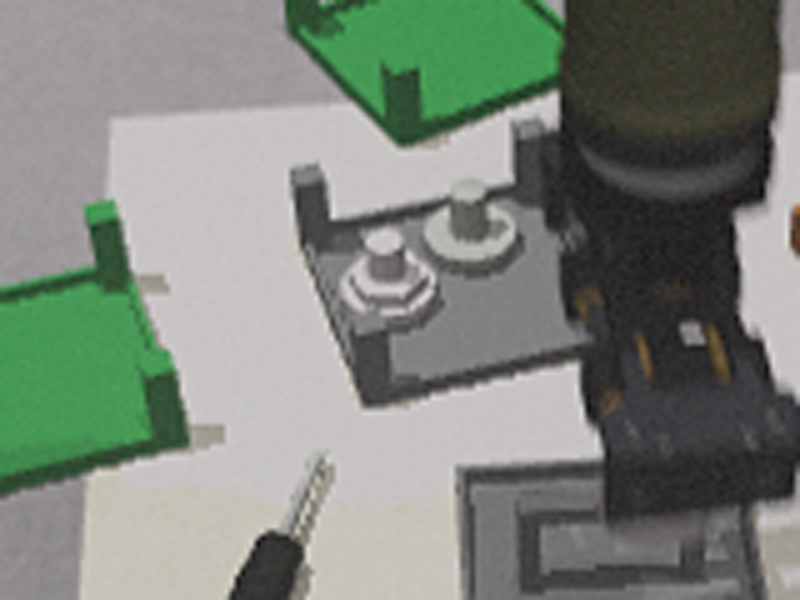

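Call:
step_arm(
  increments=[
    [[0.4,-2,0],[0,0,-0.5]],
    [[0.5,-2.5,0],[0,0,-0.5]],
    [[0.5,-2.5,0],[0,0,-0.5]],
    [[0.5,-2.5,0],[0,0,-0.5]],
    [[0.4,-1.5,0],[0,0,0]],
    [[0.2,-0.5,0],[0,0,0]],
    [[0,0,0],[0,0,0]],
    [[0,0,0],[0,0,0]],
    [[0,0,0],[0,0,0]],
    [[0,0,0],[0,0,0]],
  ],
)

```text
clock: 22.4
tool_pos: [0.5791, -0.0732, 0.1414]
eef_rot: [1.0, 0.014, -0.0, -0.0]
contact_force: [-0.3, -0.7, -1.3]
opening: 0.214
finger_force: 40.0
```

Call:
step_arm(
  increments=[
    [[0.15,-0.8,0],[0,0,0]],
    [[0,-0.7,0],[0,0,0]],
    [[0,0,-1],[0,0,0]],
    [[0,0,-1.7],[0,0,0]],
    [[0,0,-1.8],[0,0,0]],
    [[0,0,-1.4],[0,0,0]],
    [[0,0,-0.8],[0,0,0]],
    [[0,0,-0.6],[0,0,0]],
    [[0,0,-0.4],[0,0,0]],
    [[0,0,0],[0,0,0]],
  ],
)

```text
clock: 23.4
tool_pos: [0.5806, -0.0893, 0.0641]
eef_rot: [1.0, 0.013, -0.0, -0.0]
contact_force: [-0.6, 1.0, -1.2]
opening: 0.215
finger_force: 40.0
```

Call:
step_arm(
  increments=[
    [[0,0,-0.1],[0,0,0]],
    [[0,0,-0.1],[0,0,0]],
    [[0,0,0],[0,0,0]],
    [[0,0,0],[0,0,0]],
    [[0,0,0],[0,0,0]],
    [[0,0,0],[0,0,0]],
    [[0,0,0],[0,0,0]],
    [[0,0,0],[0,0,0]],
    [[0,0,0],[0,0,0]],
    [[0,0,0],[0,0,0]],
  ],
)

```text
clock: 24.4
tool_pos: [0.5808, -0.0893, 0.0629]
eef_rot: [1.0, 0.013, 0.0, -0.0]
contact_force: [-3.3, 2.4, 6.2]
opening: 0.214
finger_force: 40.0
```

Call:
step_arm(
  increments=[
    [[0,0,0],[0,0,0]],
    [[0,0,0],[0,0,0]],
    [[0,0,0],[0,0,0]],
    [[0,0,1],[0,0,0]],
    [[0,0,2],[0,0,0]],
    [[0,0,3],[0,0,0]],
    [[0,0,3],[0,0,0]],
    [[-1,3,0],[0,0,0]],
    [[-1.5,4.5,0],[0,0,0]],
    [[-1.5,4.5,0],[0,0,0]],
  ],
  fingers=0.4,
)

```text
clock: 25.4
tool_pos: [0.541, 0.031, 0.1535]
eef_rot: [1.0, 0.012, 0.001, 0.0]
contact_force: [1.2, 0.3, -0.2]
opening: 0.399
finger_force: 0.0
```

```bash
cat >> h.py <<'E'
from scipy.cluster.hierarchy import fcluster,linkage
def clus(n,d,c,rad,z0,z1):
    C=cloud(n,d);X=C[d>0]; c=np.array(c)
    B=X[(np.hypot(*(X[:,:2]-c).T)<rad)&(X[:,2]>z0)&(X[:,2]<z1)]
    if len(B)<3: print(n,'none');return
    f=fcluster(linkage(B[:,:2],'single'),.006,'distance')
    for i in set(f):
        Q=B[f==i]
        if len(Q)>8: print(n,len(Q),((Q.min(0)+Q.max(0))/2).round(4),Q.mean(0).round(4),np.ptp(Q,0).round(3),'zp90',np.percentile(Q[:,2],90).round(4))
def look():
    for n in('top','side'):
        p,d=snap(n); print('nests'); clus(n,d,[.5825,-.1488],.1,.07,.1); print('tray'); clus(n,d,[.476,.319],.066,.036,.06)
E
python3 -c "
from h import *
look()"
```

```text
nests
top 23 [ 0.5806 -0.0928  0.0842] [ 0.5802 -0.092   0.0837] [0.017 0.009 0.01 ] zp90 0.0863
top 79 [ 0.4966 -0.1484  0.0821] [ 0.4967 -0.1475  0.0857] [0.02  0.023 0.023] zp90 0.0897
tray
top 52 [0.4865 0.3553 0.045 ] [0.4856 0.355  0.0456] [0.018 0.02  0.016] zp90 0.0499
top 50 [0.4411 0.3134 0.0452] [0.4409 0.3136 0.0469] [0.015 0.018 0.016] zp90 0.0511
nests
side 170 [ 0.4969 -0.1512  0.0796] [ 0.4971 -0.1538  0.0835] [0.022 0.024 0.019] zp90 0.0874
side 104 [ 0.5805 -0.09    0.0772] [ 0.5803 -0.092   0.0803] [0.018 0.022 0.014] zp90 0.0836
tray
side 42 [0.4862 0.3516 0.0421] [0.4863 0.3511 0.043 ] [0.016 0.021 0.011] zp90 0.0464
side 52 [0.4415 0.3121 0.0429] [0.4419 0.3097 0.0436] [0.019 0.023 0.013] zp90 0.0477
```

Call:
step_arm(
  increments=[
    [[-1,2.8,0.2],[0,0,1.35]],
    [[-1,2.8,0.2],[0,0,1.35]],
    [[-1,2.8,0],[0,0,1.35]],
    [[-1,2.8,0],[0,0,1.35]],
    [[-1,2.8,0],[0,0,1.35]],
    [[-1,2.8,0],[0,0,1.35]],
    [[-1,2.8,0],[0,0,1.35]],
    [[-1,2.8,0],[0,0,1.35]],
    [[-1,2.8,0],[0,0,1.35]],
    [[-1,2.8,0],[0,0,1.35]],
  ],
  fingers=0.5,
)

```text
clock: 26.5
tool_pos: [0.4409, 0.3114, 0.157]
eef_rot: [0.991, 0.131, 0.001, -0.0]
contact_force: [0.6, 0.3, -0.2]
opening: 0.497
finger_force: 0.0
```

Call:
step_arm(
  increments=[
    [[0,0,0],[0,0,0]],
    [[0,0,0],[0,0,0]],
    [[0,0,-1.5],[0,0,0]],
    [[0,0,-2.5],[0,0,0]],
    [[0,0,-2.5],[0,0,0]],
    [[0,0,-2],[0,0,0]],
    [[0,0,-1],[0,0,0]],
    [[0,0,0],[0,0,0]],
    [[0,0,0],[0,0,0]],
    [[0,0,0],[0,0,0]],
  ],
)

```text
clock: 27.5
tool_pos: [0.4416, 0.3106, 0.0624]
eef_rot: [0.992, 0.13, 0.001, -0.0]
contact_force: [0.0, -0.5, 0.0]
opening: 0.501
finger_force: 0.0
```

Call:
step_arm(
  increments=[
    [[0,0.2,-1.5],[0,0,0]],
    [[0,0,-1.3],[0,0,0]],
    [[0,0,-0.7],[0,0,0]],
    [[0,0,0],[0,0,0]],
    [[0,0,0],[0,0,0]],
    [[0,0,0],[0,0,0]],
    [[0,0,0],[0,0,0]],
    [[0,0,0],[0,0,0]],
    [[0,0,0],[0,0,0]],
    [[0,0,0],[0,0,0]],
  ],
)

```text
clock: 28.5
tool_pos: [0.4408, 0.3126, 0.0265]
eef_rot: [0.991, 0.13, 0.0, -0.0]
contact_force: [1.1, 0.1, -0.4]
opening: 0.499
finger_force: 0.0
```

Call:
step_arm(
  increments=[
    [[0,0,0],[0,0,0]],
    [[0,0,0],[0,0,0]],
    [[0,0,0],[0,0,0]],
    [[0,0,0],[0,0,0]],
    [[0,0,0],[0,0,0]],
    [[0,0,0],[0,0,0]],
    [[0,0,0],[0,0,0]],
    [[0,0,0],[0,0,0]],
    [[0,0,0],[0,0,0]],
    [[0,0,0],[0,0,0]],
  ],
  fingers=0,
)

```text
clock: 29.5
tool_pos: [0.4408, 0.3126, 0.0264]
eef_rot: [0.991, 0.13, 0.0, -0.0]
contact_force: [-0.3, 0.5, 0.1]
opening: 0.214
finger_force: 40.0
```

Call:
step_arm(
  increments=[
    [[0,0,1],[0,0,0]],
    [[0,0,2.5],[0,0,0]],
    [[0,0,3],[0,0,0]],
    [[0,0,3],[0,0,0]],
    [[0.7,-2.5,2],[0,0,-1.5]],
    [[1.4,-4.3,0],[0,0,-2]],
    [[1.4,-4.3,0],[0,0,-2]],
    [[1.4,-4.3,0],[0,0,-2]],
    [[1.4,-4.3,0],[0,0,-2]],
    [[1.4,-4.3,0],[0,0,-2]],
  ],
)

```text
clock: 30.5
tool_pos: [0.5178, 0.0704, 0.142]
eef_rot: [1.0, 0.03, -0.0, 0.0]
contact_force: [0.1, 0.5, -1.7]
opening: 0.213
finger_force: 40.0
```

Call:
step_arm(
  increments=[
    [[0.8,-2.7,0],[0,0,-0.5]],
    [[0.8,-2.7,0],[0,0,-0.5]],
    [[0.8,-2.7,0],[0,0,-0.5]],
    [[0.8,-2.7,0],[0,0,-0.5]],
    [[0.8,-2.7,0],[0,0,0]],
    [[0.8,-2.7,0],[0,0,0]],
    [[0.8,-2.7,0],[0,0,0]],
    [[0.6,-2.2,0],[0,0,0]],
    [[0.3,-1,0],[0,0,0]],
    [[0,0,0],[0,0,0]],
  ],
)

```text
clock: 31.5
tool_pos: [0.5824, -0.1503, 0.1416]
eef_rot: [1.0, 0.011, -0.0, 0.001]
contact_force: [-0.2, -0.4, -1.2]
opening: 0.214
finger_force: 40.0
```

Call:
step_arm(
  increments=[
    [[0,0,0],[0,0,0]],
    [[0,0,-0.5],[0,0,0]],
    [[0,0,-1.2],[0,0,0]],
    [[0,0,-1.6],[0,0,0]],
    [[0,0,-1.6],[0,0,0]],
    [[0,0,-1.2],[0,0,0]],
    [[0,0,-0.8],[0,0,0]],
    [[0,0,-0.5],[0,0,0]],
    [[0,0,-0.4],[0,0,0]],
    [[0,0,0],[0,0,0]],
  ],
)

```text
clock: 32.5
tool_pos: [0.5827, -0.1484, 0.0632]
eef_rot: [1.0, 0.013, -0.0, 0.0]
contact_force: [-1.0, 0.4, -1.5]
opening: 0.213
finger_force: 40.0
```

Call:
step_arm(
  increments=[
    [[0,0,-0.1],[0,0,0]],
    [[0,0,0],[0,0,0]],
    [[0,0,0],[0,0,0]],
    [[0,0,0],[0,0,0]],
    [[0,0,0],[0,0,0]],
    [[0,0,0],[0,0,0]],
    [[0,0,0],[0,0,0]],
    [[0,0,0],[0,0,0]],
    [[0,0,0],[0,0,0]],
    [[0,0,0],[0,0,0]],
  ],
)

```text
clock: 33.5
tool_pos: [0.5828, -0.1485, 0.0624]
eef_rot: [1.0, 0.013, 0.0, 0.0]
contact_force: [0.1, 0.9, 0.1]
opening: 0.218
finger_force: 40.0
```

Call:
step_arm(
  increments=[
    [[0,0,0],[0,0,0]],
    [[0,0,0],[0,0,0]],
    [[0,0,0],[0,0,0]],
    [[0,0,1],[0,0,0]],
    [[0,0,2],[0,0,0]],
    [[0,0,3],[0,0,0]],
    [[0,0,3],[0,0,0]],
    [[-0.5,3,0],[0,0,0]],
    [[-0.9,4.5,0],[0,0,0]],
    [[-1,4.5,0],[0,0,0]],
  ],
  fingers=0.4,
)

```text
clock: 34.5
tool_pos: [0.5591, -0.0279, 0.1536]
eef_rot: [1.0, 0.012, 0.001, 0.0]
contact_force: [-0.0, 0.2, 0.1]
opening: 0.399
finger_force: 0.0
```

Call:
step_arm(
  increments=[
    [[-1,4,0],[0,0,1.35]],
    [[-1,4,0],[0,0,1.35]],
    [[-0.8,4,0],[0,0,1.35]],
    [[-0.8,4,0],[0,0,1.35]],
    [[-0.8,4,0],[0,0,1.35]],
    [[-0.8,4,0],[0,0,1.35]],
    [[-0.8,4,0],[0,0,1.35]],
    [[-0.8,4,0],[0,0,1.35]],
    [[-0.4,4,0],[0,0,1.35]],
    [[0,2,0],[0,0,1.35]],
  ],
  fingers=0.5,
)

```text
clock: 35.5
tool_pos: [0.4849, 0.3569, 0.1533]
eef_rot: [0.991, 0.134, 0.0, -0.002]
contact_force: [-0.3, 0.1, 0.3]
opening: 0.5
finger_force: 0.0
```

```bash
python3 -c "
from h import *
look(); print(r.get_state()['tool_pos'])"
```

```text
nests
top 79 [ 0.4965 -0.1489  0.0827] [ 0.4968 -0.1472  0.0859] [0.02  0.024 0.022] zp90 0.0901
top 55 [ 0.5804 -0.0875  0.0796] [ 0.5801 -0.0869  0.082 ] [0.018 0.019 0.018] zp90 0.086
top 54 [ 0.5827 -0.1457  0.0796] [ 0.583  -0.1457  0.0822] [0.018 0.018 0.018] zp90 0.0865
tray
nests
side 171 [ 0.4969 -0.1517  0.0798] [ 0.497  -0.1536  0.0835] [0.022 0.024 0.019] zp90 0.0874
side 117 [ 0.584  -0.1492  0.0777] [ 0.5832 -0.1512  0.0802] [0.019 0.019 0.015] zp90 0.0836
side 104 [ 0.5805 -0.0891  0.0777] [ 0.5802 -0.092   0.0803] [0.018 0.022 0.015] zp90 0.0836
tray
side 43 [0.4861 0.351  0.0428] [0.4863 0.3504 0.0434] [0.017 0.017 0.012] zp90 0.0466
[0.48559105 0.35632649 0.15308332]
```

Call:
step_arm(
  increments=[
    [[0,0,0],[0,0,0]],
    [[0,0,0],[0,0,0]],
    [[0,0,-1.5],[0,0,0]],
    [[0,0,-2.5],[0,0,0]],
    [[0,0,-2.5],[0,0,0]],
    [[0,0,-2],[0,0,0]],
    [[0,0,-1],[0,0,0]],
    [[0,0,0],[0,0,0]],
    [[0,0,0],[0,0,0]],
    [[0,0,0],[0,0,0]],
  ],
)

```text
clock: 36.6
tool_pos: [0.4876, 0.3517, 0.0586]
eef_rot: [0.992, 0.13, 0.001, -0.0]
contact_force: [0.6, 0.0, -0.7]
opening: 0.501
finger_force: 0.0
```

Call:
step_arm(
  increments=[
    [[-0.1,0.15,-1.3],[0,0,0]],
    [[0,0,-1.2],[0,0,0]],
    [[0,0,-0.7],[0,0,0]],
    [[0,0,0],[0,0,0]],
    [[0,0,0],[0,0,0]],
    [[0,0,0],[0,0,0]],
    [[0,0,0],[0,0,0]],
    [[0,0,0],[0,0,0]],
    [[0,0,0],[0,0,0]],
    [[0,0,0],[0,0,0]],
  ],
)

```text
clock: 37.6
tool_pos: [0.4858, 0.3531, 0.0255]
eef_rot: [0.991, 0.13, 0.0, -0.0]
contact_force: [-0.5, 0.8, -0.5]
opening: 0.505
finger_force: 0.0
```

Call:
step_arm(
  increments=[
    [[0,0,0],[0,0,0]],
    [[0,0,0],[0,0,0]],
    [[0,0,0],[0,0,0]],
    [[0,0,0],[0,0,0]],
    [[0,0,0],[0,0,0]],
    [[0,0,0],[0,0,0]],
    [[0,0,0],[0,0,0]],
    [[0,0,0],[0,0,0]],
    [[0,0,0],[0,0,0]],
    [[0,0,0],[0,0,0]],
  ],
  fingers=0,
)

```text
clock: 38.6
tool_pos: [0.4858, 0.3531, 0.0254]
eef_rot: [0.991, 0.13, 0.0, -0.0]
contact_force: [-0.5, 0.9, 1.1]
opening: 0.213
finger_force: 40.0
```

Call:
step_arm(
  increments=[
    [[0,0,1],[0,0,0]],
    [[0,0,2.5],[0,0,0]],
    [[0,0,3],[0,0,0]],
    [[0,0,3],[0,0,0]],
    [[0.5,-2.5,2],[0,0,5]],
    [[0.9,-4.5,0],[0,0,6]],
    [[0.9,-4.5,0],[0,0,6]],
    [[0.9,-4.5,0],[0,0,6]],
    [[0.9,-4.5,0],[0,0,6]],
    [[0.9,-4.5,0],[0,0,6]],
  ],
)

```text
clock: 39.6
tool_pos: [0.5356, 0.1004, 0.1408]
eef_rot: [0.906, 0.424, -0.0, 0.001]
contact_force: [0.7, 0.6, -1.9]
opening: 0.212
finger_force: 40.0
```

Call:
step_arm(
  increments=[
    [[0.6,-3,0],[0,0,5]],
    [[0.6,-4,0],[0,0,6]],
    [[0.6,-4,0],[0,0,6]],
    [[0.6,-4,0],[0,0,6]],
    [[0.6,-4,0],[0,0,6]],
    [[0.6,-4,0],[0,0,6]],
    [[0.6,-4,0],[0,0,5]],
    [[0.6,-3,0],[0,0,0]],
    [[0.1,-1.2,0],[0,0,0]],
    [[0,0,0],[0,0,0]],
  ],
)

```text
clock: 40.6
tool_pos: [0.5837, -0.2115, 0.1402]
eef_rot: [0.709, 0.705, -0.001, 0.0]
contact_force: [-0.5, 0.6, -2.7]
opening: 0.216
finger_force: 40.0
```

Call:
step_arm(
  increments=[
    [[0,0,0],[0,0,0]],
    [[0,0,-0.5],[0,0,0]],
    [[0,0,-1.2],[0,0,0]],
    [[0,0,-1.6],[0,0,0]],
    [[0,0,-1.6],[0,0,0]],
    [[0,0,-1.2],[0,0,0]],
    [[0,0,-0.8],[0,0,0]],
    [[0,0,-0.5],[0,0,0]],
    [[0,0,-0.3],[0,0,0]],
    [[0,0,0],[0,0,0]],
  ],
)

```text
clock: 41.6
tool_pos: [0.5848, -0.209, 0.0632]
eef_rot: [0.707, 0.707, 0.0, 0.0]
contact_force: [-0.8, -0.5, -1.4]
opening: 0.21
finger_force: 40.0
```

Call:
step_arm(
  increments=[
    [[0,0,-0.15],[0,0,0]],
    [[0,0,0],[0,0,0]],
    [[0,0,0],[0,0,0]],
    [[0,0,0],[0,0,0]],
    [[0,0,0],[0,0,0]],
    [[0,0,0],[0,0,0]],
    [[0,0,0],[0,0,0]],
    [[0,0,0],[0,0,0]],
    [[0,0,0],[0,0,0]],
    [[0,0,0],[0,0,0]],
  ],
)

```text
clock: 42.6
tool_pos: [0.5848, -0.209, 0.0619]
eef_rot: [0.707, 0.707, 0.0, 0.0]
contact_force: [0.2, 0.3, -1.9]
opening: 0.217
finger_force: 40.0
```

Call:
step_arm(
  increments=[
    [[0,0,0],[0,0,0]],
    [[0,0,0],[0,0,0]],
    [[0,0,0],[0,0,0]],
    [[0,0,1],[0,0,0]],
    [[0,0,2],[0,0,0]],
    [[0,0,3],[0,0,0]],
    [[0,0,3],[0,0,0]],
    [[-2,1.5,0.5],[0,0,0]],
    [[-4,2.5,0],[0,0,-4.5]],
    [[-4,2.5,0],[0,0,-8]],
  ],
  fingers=0.45,
)

```text
clock: 43.6
tool_pos: [0.4843, -0.1434, 0.1579]
eef_rot: [0.782, 0.623, 0.001, 0.001]
contact_force: [1.3, 1.2, -0.7]
opening: 0.45
finger_force: 0.0
```

Call:
step_arm(
  increments=[
    [[-2,1.5,0],[0,0,-8]],
    [[-2,1,0],[0,0,-8]],
    [[0,0,0],[0,0,-8]],
    [[0,0,0],[0,0,-8]],
    [[0,0,0],[0,0,-8]],
    [[0,0,0],[0,0,-8]],
    [[0,0,0],[0,0,-8]],
    [[0,0,0],[0,0,-8]],
    [[0,0,0],[0,0,-8]],
    [[0,0,0],[0,0,-4]],
  ],
)

```text
clock: 44.6
tool_pos: [0.4453, -0.1186, 0.1576]
eef_rot: [1.0, 0.011, 0.001, -0.0]
contact_force: [0.0, -0.1, 0.3]
opening: 0.452
finger_force: 0.0
```

```bash
python3 -c "
from h import *
look(); s=r.get_state();print(s['tool_pos'],s['eef_rot'],s['q'])
q=np.load('last_side.npz')['p'];cv2.imwrite('pics/s5.png',cv2.resize(q[260:440,240:480,::-1],None,fx=3.3,fy=3.3,interpolation=cv2.INTER_CUBIC))"
```

```text
nests
top 78 [ 0.4965 -0.1484  0.0825] [ 0.4969 -0.1471  0.0856] [0.02  0.024 0.022] zp90 0.0895
top 57 [ 0.5841 -0.2063  0.0791] [ 0.5839 -0.2055  0.0811] [0.018 0.019 0.018] zp90 0.0847
top 58 [ 0.5799 -0.0876  0.0785] [ 0.5798 -0.0867  0.0809] [0.019 0.019 0.017] zp90 0.0851
top 53 [ 0.5823 -0.1463  0.0791] [ 0.5828 -0.146   0.0824] [0.018 0.018 0.017] zp90 0.0864
tray
top none
nests
side 175 [ 0.4969 -0.1514  0.0794] [ 0.497  -0.1538  0.0832] [0.022 0.023 0.019] zp90 0.0874
side 104 [ 0.5808 -0.0898  0.0777] [ 0.5802 -0.0919  0.0802] [0.019 0.021 0.014] zp90 0.0835
side 119 [ 0.5836 -0.1501  0.0776] [ 0.5831 -0.1514  0.0802] [0.02  0.02  0.015] zp90 0.0832
side 130 [ 0.5848 -0.2079  0.0778] [ 0.584  -0.2103  0.08  ] [0.02  0.021 0.015] zp90 0.0829
tray
side none
[ 0.44523238 -0.11864671  0.15753606] [9.99913953e-01 1.31039287e-02 6.11561397e-04 1.90476707e-05] [ 0.18632924  0.6246909  -0.04064217  2.13381266  0.06319393  0.38296012
 -1.44982983]
```

View pics/s5.png

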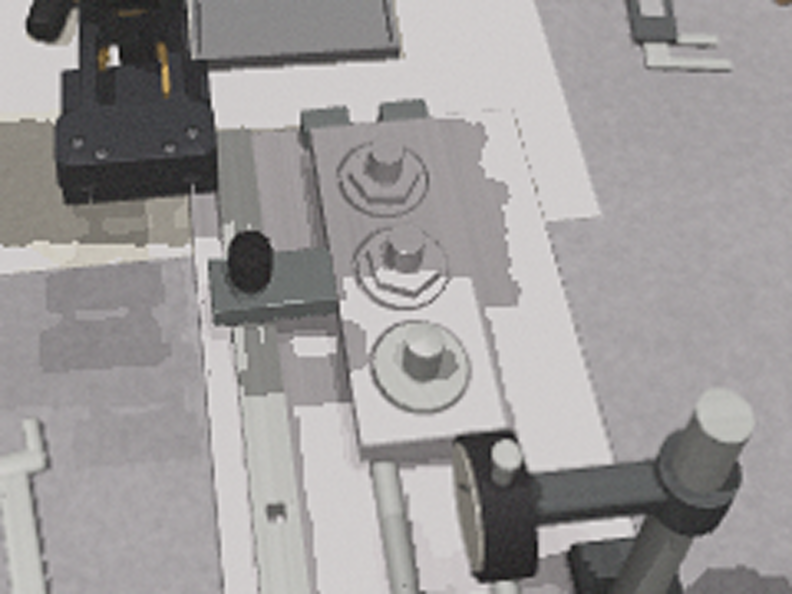

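Call:
step_arm(
  increments=[
    [[1.3,-0.8,0],[0,0,0]],
    [[1.3,-0.8,0],[0,0,0]],
    [[1.3,-0.8,0],[0,0,0]],
    [[1.3,-0.8,0],[0,0,0]],
    [[0,0,-1.5],[0,0,0]],
    [[0,0,-2],[0,0,0]],
    [[0,0,-2],[0,0,0]],
    [[0,0,-1.5],[0,0,0]],
    [[0,0,-0.5],[0,0,0]],
    [[0,0,0],[0,0,0]],
  ],
  fingers=0.7,
)

```text
clock: 45.7
tool_pos: [0.4966, -0.1508, 0.0817]
eef_rot: [1.0, 0.013, -0.0, -0.0]
contact_force: [0.5, 0.0, -0.7]
opening: 0.698
finger_force: 0.0
```

Call:
step_arm(
  increments=[
    [[0,0,-1],[0,0,0]],
    [[0,0,-0.9],[0,0,0]],
    [[0,0,-0.5],[0,0,0]],
    [[0,0,0],[0,0,0]],
    [[0,0,0],[0,0,0]],
    [[0,0,0],[0,0,0]],
    [[0,0,0],[0,0,0]],
    [[0,0,0],[0,0,0]],
    [[0,0,0],[0,0,0]],
    [[0,0,0],[0,0,0]],
  ],
)

```text
clock: 46.7
tool_pos: [0.4968, -0.151, 0.058]
eef_rot: [1.0, 0.013, 0.0, 0.0]
contact_force: [0.0, 0.1, -0.0]
opening: 0.699
finger_force: 0.0
```

Call:
step_arm(
  increments=[
    [[0,0,0],[0,0,0]],
    [[0,0,0],[0,0,0]],
    [[0,0,0],[0,0,0]],
    [[0,0,0],[0,0,0]],
    [[0,0,0],[0,0,0]],
    [[0,0,0],[0,0,0]],
    [[0,0,0],[0,0,0]],
    [[0,0,0],[0,0,0]],
    [[0,0,0],[0,0,0]],
    [[0,0,0],[0,0,0]],
  ],
  fingers=0,
)

```text
clock: 47.7
tool_pos: [0.4968, -0.1508, 0.0579]
eef_rot: [1.0, 0.013, -0.0, -0.0]
contact_force: [0.0, 0.8, 0.7]
opening: 0.26
finger_force: 40.0
```

Call:
step_arm(
  increments=[
    [[0,0,0.4],[0,0,0]],
    [[0,0,0.5],[0,0,0]],
    [[0,0,0.35],[0,0,0]],
    [[0,0,0],[0,0,0]],
    [[0,0,0],[0,0,0]],
    [[0,0,0],[0,0,0]],
    [[0,0,0],[0,0,0]],
    [[0,0,0],[0,0,0]],
    [[0,0,0],[0,0,0]],
    [[0,0,0],[0,0,0]],
  ],
)

```text
clock: 48.7
tool_pos: [0.4967, -0.1509, 0.0703]
eef_rot: [1.0, 0.013, -0.0, -0.0]
contact_force: [0.9, 1.1, -7.1]
opening: 0.264
finger_force: 40.0
```

Call:
step_arm(
  increments=[
    [[0,-0.4,0],[0,0,0]],
    [[0,-1,0],[0,0,0]],
    [[0.05,-1.5,0],[0,0,0]],
    [[0.05,-1.8,0],[0,0,0]],
    [[0.05,-1.8,0],[0,0,0]],
    [[0.05,-1.8,0],[0,0,0]],
    [[0.05,-1.3,0],[0,0,0]],
    [[0,-0.7,0],[0,0,0]],
    [[0,-0.3,0],[0,0,0]],
    [[0,0,0],[0,0,0]],
  ],
)

```text
clock: 49.7
tool_pos: [0.5004, -0.2579, 0.0706]
eef_rot: [1.0, 0.013, 0.001, 0.001]
contact_force: [5.4, -2.0, -6.4]
opening: 0.26
finger_force: 40.0
```

Call:
step_arm(
  increments=[
    [[0,0,0],[0,0,0]],
    [[0,0,0],[0,0,0]],
    [[0,0,0],[0,0,0]],
    [[0,0,0],[0,0,0]],
    [[0,0,0],[0,0,0]],
    [[0,0,-0.2],[0,0,0]],
    [[0,0,-0.2],[0,0,0]],
    [[0,0,-0.2],[0,0,0]],
    [[0,0,0],[0,0,0]],
    [[0,0,0],[0,0,0]],
  ],
  fingers=0.36,
)

```text
clock: 50.7
tool_pos: [0.4992, -0.2569, 0.0642]
eef_rot: [1.0, 0.013, -0.0, -0.0]
contact_force: [0.2, 0.6, 0.4]
opening: 0.357
finger_force: 0.0
```

Call:
step_arm(
  increments=[
    [[0,-0.2,0],[0,0,0]],
    [[0,-0.2,0],[0,0,0]],
    [[0,-0.2,0],[0,0,0]],
    [[0,-0.2,0],[0,0,0]],
    [[0,-0.15,0],[0,0,0]],
    [[0,-0.15,0],[0,0,0]],
    [[0,-0.15,0],[0,0,0]],
    [[0,-0.15,0],[0,0,0]],
    [[0,0,0],[0,0,0]],
    [[0,0,0],[0,0,0]],
  ],
)

```text
clock: 51.7
tool_pos: [0.4991, -0.2722, 0.0645]
eef_rot: [1.0, 0.012, 0.0, 0.001]
contact_force: [-0.9, -1.2, -0.4]
opening: 0.361
finger_force: 0.0
```

Call:
step_arm(
  increments=[
    [[0,-0.05,0],[0,0,0]],
    [[0,-0.05,0],[0,0,0]],
    [[0,-0.05,0],[0,0,0]],
    [[0,-0.05,0],[0,0,0]],
    [[0,-0.05,0],[0,0,0]],
    [[0,-0.05,0],[0,0,0]],
    [[0,-0.05,0],[0,0,0]],
    [[0,-0.05,0],[0,0,0]],
    [[0,0,0],[0,0,0]],
    [[0,0,0],[0,0,0]],
  ],
)

```text
clock: 52.7
tool_pos: [0.4993, -0.2745, 0.0643]
eef_rot: [1.0, 0.013, -0.0, -0.0]
contact_force: [0.2, 1.2, -0.1]
opening: 0.361
finger_force: 1.0
```

Call:
step_arm(
  increments=[
    [[0,-0.05,0],[0,0,0]],
    [[0,-0.05,0],[0,0,0]],
    [[0,-0.05,0],[0,0,0]],
    [[0,-0.05,0],[0,0,0]],
    [[0,0,0],[0,0,0]],
    [[0,0,0],[0,0,0]],
    [[0,0,0],[0,0,0]],
    [[0,0,0],[0,0,0]],
    [[0,0,0],[0,0,0]],
    [[0,0,0],[0,0,0]],
  ],
)

```text
clock: 53.7
tool_pos: [0.4993, -0.2765, 0.0643]
eef_rot: [1.0, 0.013, -0.0, -0.0]
contact_force: [0.0, 5.2, 1.9]
opening: 0.363
finger_force: 2.6
```

Call:
step_arm(
  increments=[
    [[0,0.4,0],[0,0,0]],
    [[0,0,1],[0,0,0]],
    [[0,0,3],[0,0,0]],
    [[0,0,4],[0,0,0]],
    [[-1,1,4],[0,0,0]],
    [[-2,4,0],[0,0,0]],
    [[-2,4,0],[0,0,0]],
    [[0,4.5,0],[0,0,0]],
    [[0,4.5,0],[0,0,0]],
    [[0,4,0],[0,0,0]],
  ],
)

```text
clock: 54.7
tool_pos: [0.4497, -0.0522, 0.1854]
eef_rot: [1.0, 0.012, 0.001, 0.001]
contact_force: [1.0, -0.1, -0.6]
opening: 0.357
finger_force: 0.0
```

```bash
python3 -c "
from h import *
for n in('top','side'):
    p,d=snap(n);clus(n,d,[.587,-.271],.1,.07,.1);clus(n,d,[.5,-.271],.02,.07,.1)
    C=cloud(n,d);X=C[d>0]
    B=X[(abs(X[:,0]-.54)<.06)&(abs(X[:,1]-.11)<.03)&(X[:,2]>.045)&(X[:,2]<.08)];print('bar',cv2.minAreaRect((B[:,:2]*1000).astype(np.float32)),np.median(B[:,2]))
q=p;cv2.imwrite('pics/s6.png',cv2.resize(q[280:480,240:480,::-1],None,fx=3,fy=3,interpolation=cv2.INTER_CUBIC))"
```

```text
top 87 [ 0.5011 -0.2722  0.0823] [ 0.5007 -0.2707  0.0849] [0.022 0.024 0.022] zp90 0.0892
top 30 [ 0.6696 -0.3188  0.0857] [ 0.6683 -0.3168  0.0855] [0.014 0.014 0.028] zp90 0.0977
top 57 [ 0.5844 -0.2105  0.0796] [ 0.5845 -0.2095  0.082 ] [0.017 0.019 0.018] zp90 0.0869
top 31 [ 0.5882 -0.3242  0.0783] [ 0.5869 -0.3234  0.0803] [0.018 0.014 0.015] zp90 0.0848
top 59 [ 0.5876 -0.2699  0.0785] [ 0.5874 -0.2691  0.0816] [0.02  0.02  0.016] zp90 0.0855
top 87 [ 0.5011 -0.2722  0.0823] [ 0.5007 -0.2707  0.0849] [0.022 0.024 0.022] zp90 0.0892
bar ((541.3519897460938, 108.75241088867188), (11.787745475769043, 83.54898834228516), 89.49838256835938) 0.060007365155531046
side 53 [ 0.6642 -0.3263  0.0854] [ 0.6639 -0.3278  0.0851] [0.004 0.014 0.028] zp90 0.0971
side 230 [ 0.5013 -0.2732  0.0808] [ 0.5013 -0.275   0.0843] [0.023 0.025 0.019] zp90 0.088
side 135 [ 0.5877 -0.3306  0.0807] [ 0.5864 -0.3334  0.0803] [0.018 0.02  0.021] zp90 0.0831
side 87 [ 0.5841 -0.271   0.0781] [ 0.5832 -0.2719  0.0805] [0.012 0.02  0.016] zp90 0.084
side 134 [ 0.5843 -0.2115  0.0777] [ 0.5841 -0.2135  0.0807] [0.019 0.02  0.015] zp90 0.084
side 230 [ 0.5013 -0.2732  0.0808] [ 0.5013 -0.275   0.0843] [0.023 0.025 0.019] zp90 0.088
bar ((540.657470703125, 107.76224517822266), (84.4295654296875, 14.70462703704834), 1.2286735773086548) 0.058457766729662346
```

View pics/s6.png

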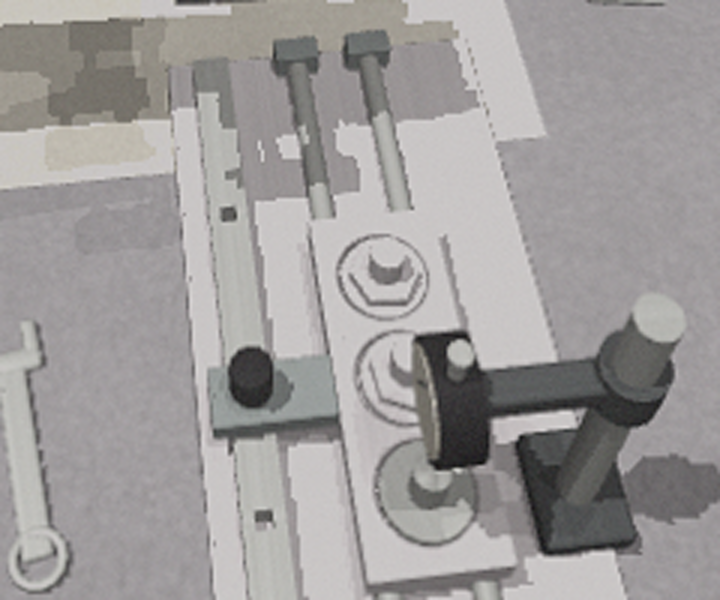

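Call:
step_arm(
  increments=[
    [[1,1.8,0],[0,0,-0.5]],
    [[1,1.8,0],[0,0,-0.5]],
    [[1,1.8,0],[0,0,-0.5]],
    [[1,1.8,0],[0,0,0]],
    [[1,1.8,0],[0,0,0]],
    [[1,1.8,0],[0,0,0]],
    [[1,1.8,0],[0,0,0]],
    [[1,1.8,0],[0,0,0]],
    [[1,1.6,0],[0,0,0]],
    [[0.1,0,-2],[0,0,0]],
  ],
  fingers=0.6,
)

```text
clock: 55.8
tool_pos: [0.5446, 0.1086, 0.1668]
eef_rot: [1.0, 0.0, 0.005, -0.001]
contact_force: [-0.4, -0.2, -0.1]
opening: 0.599
finger_force: 0.0
```

Call:
step_arm(
  increments=[
    [[0,0,-2],[0,0,0]],
    [[0,0,-2],[0,0,0]],
    [[0,0,-2],[0,0,0]],
    [[0,0,-2],[0,0,0]],
    [[0,0,-2],[0,0,0]],
    [[0,0,-1.5],[0,0,0]],
    [[0,0,-1],[0,0,0]],
    [[0,0,-0.4],[0,0,0]],
    [[0,0,0],[0,0,0]],
    [[0,0,0],[0,0,0]],
  ],
)

```text
clock: 56.8
tool_pos: [0.5408, 0.107, 0.036]
eef_rot: [1.0, -0.0, 0.001, -0.0]
contact_force: [0.1, 0.3, 0.2]
opening: 0.602
finger_force: 0.0
```

Call:
step_arm(
  increments=[
    [[0,0,0],[0,0,0]],
    [[0,0,0],[0,0,0]],
    [[0,0,0],[0,0,0]],
    [[0,0,0],[0,0,0]],
    [[0,0,0],[0,0,0]],
    [[0,0,0],[0,0,0]],
    [[0,0,0],[0,0,0]],
    [[0,0,0],[0,0,0]],
    [[0,0,0],[0,0,0]],
    [[0,0,0],[0,0,0]],
  ],
  fingers=0,
)

```text
clock: 57.8
tool_pos: [0.5404, 0.1076, 0.0355]
eef_rot: [1.0, 0.0, 0.0, -0.0]
contact_force: [-0.1, 2.5, 2.2]
opening: 0.128
finger_force: 40.0
```

Call:
step_arm(
  increments=[
    [[0,0,0.5],[0,0,0]],
    [[0,0,2],[0,0,0]],
    [[0,0,3],[0,0,0]],
    [[0,0,3.5],[0,0,0]],
    [[0,0,2.5],[0,0,0]],
    [[-0.8,2.5,0],[0,0,3]],
    [[-1.4,4.5,0],[0,0,3]],
    [[-1.4,4.7,0],[0,0,3]],
    [[-1.4,4.7,0],[0,0,3]],
    [[-1,3.6,0],[0,0,3]],
  ],
)

```text
clock: 58.8
tool_pos: [0.4782, 0.3093, 0.1501]
eef_rot: [0.991, 0.132, -0.001, 0.0]
contact_force: [-0.3, -0.1, -3.1]
opening: 0.128
finger_force: 40.0
```

Call:
step_arm(
  increments=[
    [[-0.45,1,0],[0,0,0]],
    [[0,0,0],[0,0,0]],
    [[0,0,0],[0,0,0]],
    [[0,0,-0.8],[0,0,0]],
    [[0,0,-1.2],[0,0,0]],
    [[0,0,-1.2],[0,0,0]],
    [[0,0,-1],[0,0,0]],
    [[0,0,-0.6],[0,0,0]],
    [[0,0,0],[0,0,0]],
    [[0,0,0],[0,0,0]],
  ],
)

```text
clock: 59.8
tool_pos: [0.4758, 0.3171, 0.1023]
eef_rot: [0.991, 0.13, 0.0, 0.0]
contact_force: [0.3, -0.5, -3.1]
opening: 0.124
finger_force: 40.0
```

Target z ≈ 0.0872; still 15 mm to go.

Call:
step_arm(
  increments=[
    [[0,0.05,-0.4],[0,0,0]],
    [[0,0,-0.4],[0,0,0]],
    [[0,0,-0.4],[0,0,0]],
    [[0,0,-0.2],[0,0,0]],
    [[0,0,-0.1],[0,0,0]],
    [[0,0,-0.1],[0,0,0]],
    [[0,0,0],[0,0,0]],
    [[0,0,0],[0,0,0]],
    [[0,0,0],[0,0,0]],
    [[0,0,0],[0,0,0]],
  ],
)

```text
clock: 60.8
tool_pos: [0.4756, 0.3174, 0.0875]
eef_rot: [0.991, 0.13, 0.0, 0.0]
contact_force: [-3.3, -1.5, 5.5]
opening: 0.128
finger_force: 40.0
```

Call:
step_arm(
  increments=[
    [[0,0,0],[0,0,0]],
    [[0,0,0],[0,0,0]],
    [[0,0,0],[0,0,0]],
    [[0,0,0],[0,0,0]],
    [[0,0,1],[0,0,0]],
    [[0,0,3],[0,0,0]],
    [[0,0,4],[0,0,0]],
    [[-2,-3,4],[0,0,0]],
    [[-3,-4,0],[0,0,0]],
    [[-3,-4,0],[0,0,0]],
  ],
  fingers=0.5,
)

```text
clock: 61.8
tool_pos: [0.3973, 0.2092, 0.2053]
eef_rot: [0.991, 0.131, 0.002, -0.001]
contact_force: [-0.3, -0.3, -1.1]
opening: 0.499
finger_force: 0.0
```

Call:
step_arm(
  increments=[
    [[-1,-4.5,0],[0,0,0]],
    [[-1,-4.5,0],[0,0,0]],
    [[0,-4.5,0],[0,0,0]],
    [[0,-4,0],[0,0,0]],
    [[0,-2,0],[0,0,0]],
    [[0,0,0],[0,0,0]],
    [[0,0,0],[0,0,0]],
    [[0,0,0],[0,0,0]],
    [[0,0,0],[0,0,0]],
    [[0,0,0],[0,0,0]],
  ],
)

```text
clock: 62.8
tool_pos: [0.3773, 0.0157, 0.2035]
eef_rot: [0.991, 0.131, 0.0, -0.0]
contact_force: [-0.1, 0.1, -0.3]
opening: 0.499
finger_force: 0.0
```

```bash
python3 -c "
from h import *
for n in('top','side'):
    p,d=snap(n,n+'7');clus(n,d,[.587,-.271],.1,.07,.1)
    C=cloud(n,d);X=C[d>0]
    B=X[(abs(X[:,0]-.476)<.06)&(abs(X[:,1]-.318)<.03)&(X[:,2]>.098)&(X[:,2]<.125)];print('bar',cv2.minAreaRect((B[:,:2]*1000).astype(np.float32)),np.median(B[:,2]))
    B=X[(np.hypot(X[:,0]-.476,X[:,1]-.319)<.105)&(X[:,2]>.05)&(X[:,2]<.075)];print(cv2.minAreaRect((B[:,:2]*1000).astype(np.float32)))
"
```

```text
top 30 [ 0.6699 -0.3184  0.0855] [ 0.6684 -0.3167  0.0845] [0.014 0.014 0.029] zp90 0.0973
top 88 [ 0.5012 -0.272   0.0814] [ 0.5008 -0.2705  0.0846] [0.023 0.025 0.023] zp90 0.09
top 32 [ 0.5879 -0.3259  0.0784] [ 0.5866 -0.3235  0.08  ] [0.017 0.013 0.016] zp90 0.0844
top 59 [ 0.5843 -0.2103  0.0787] [ 0.5842 -0.2095  0.0817] [0.018 0.021 0.017] zp90 0.0849
top 59 [ 0.5876 -0.2697  0.0807] [ 0.5872 -0.269   0.0826] [0.019 0.02  0.021] zp90 0.0868
bar ((475.9466247558594, 317.0882873535156), (85.52758026123047, 12.72199821472168), 14.791985511779785) 0.11238362334988969
((475.9967956542969, 318.77117919921875), (142.4809112548828, 145.30154418945312), 14.13032341003418)
side 53 [ 0.6646 -0.3263  0.0849] [ 0.6639 -0.3276  0.0849] [0.004 0.012 0.03 ] zp90 0.0983
side 230 [ 0.5012 -0.2735  0.0799] [ 0.5013 -0.275   0.0843] [0.023 0.024 0.019] zp90 0.088
side 133 [ 0.5878 -0.3305  0.0815] [ 0.5866 -0.3334  0.0803] [0.019 0.02  0.022] zp90 0.0832
side 88 [ 0.584  -0.2709  0.0779] [ 0.5831 -0.272   0.0806] [0.013 0.02  0.014] zp90 0.0844
side 136 [ 0.5847 -0.2122  0.0778] [ 0.5842 -0.2136  0.0807] [0.02  0.02  0.016] zp90 0.084
bar ((477.12939453125, 314.9565734863281), (86.86443328857422, 16.5069637298584), 15.701247215270996) 0.10953913237246797
((476.6978759765625, 316.8432312011719), (140.94435119628906, 146.2099609375), 14.854106903076172)
```

View pics/side7.png

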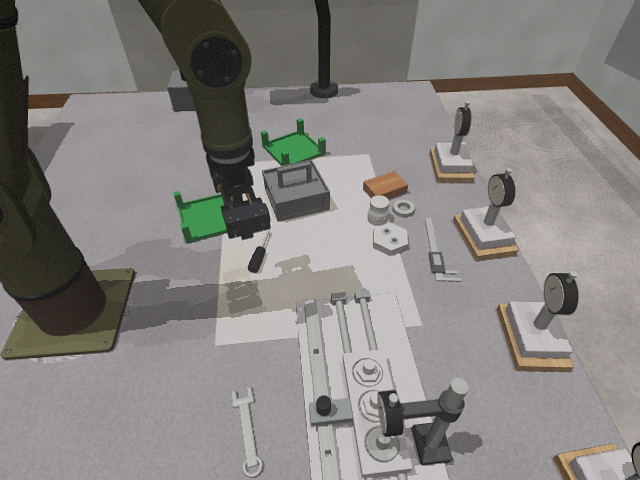

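```bash
python3 -c "
from h import *
print(r.finish_job())"
```

```text
the job is handed in; nothing more can be done
None
```

I handed the job in at about 63 s on the robot's clock; no pass/fail verdict was returned. By the final camera measurements, the master is in nest1 under the gauge tip with the plunger home, the two parts are seated in nest2 and nest3, and the top tray is back on the posts within about 3 mm of where it started.

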